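# Put a gummed-up screwdriver to soak

### The job

The large screwdriver leaning on the control box has wax on its blade: put it to soak in the tip-cleaning station. Swing the lid well clear of the soak pot, lower the driver blade-down into the pot until its tip stands on the bottom, and let go. Then push the pump head fully down to dose the pot and let it come back up, all without shifting the control box, the small screwdriver on it, the dish of screws or the cutters.

Things in the scene. Friction and masses are not known exactly. Their poses are not given: they have to be found in the camera images.
- soak_station: Fixed tip-cleaning station: a steel base plate 216 x 86 x 6 mm carrying a white press-pump bottle and an aluminium soak pot. Origin under the centre of the plate; its +x axis runs along the plate from the bottle to the pot. Pump axis at x = -55 mm, pot axis at x = +55 mm, lid pivot at x = +88 mm (all y = 0).
- pot_mouth (a point): Centre of the soak pot's open top, 95 mm above the bench, +z up. The pot is a round tube, bore 26 mm, outside 35 mm (39 mm at the rim).
- pot_floor (a point): Centre of the soak pot's inner floor, 10 mm above the bench (85 mm below the mouth), +z up.
- pot_lid (a joint): Angle of the pot's swing lid, a 42 mm steel disc 3 mm thick lying on the rim, turning level about a vertical pin behind the pot: 0 fully over the mouth, 1.9 fully open; it grows anticlockwise seen from above (at yaw 0 the lid moves to world -y) and stays where it is left. The mouth is clear from about 1.2.
- lid_pivot (a point): On the axis of the lid's vertical pin, at the lid's mid-height (98 mm above the bench).
- lid_tab (a point): Top centre of the lid's upright push tab, 45 mm from the pivot axis, about 120 mm above the bench. The tab is a plate 20 mm long (towards the pivot), 3 mm thick, standing 22 mm above the lid; push it sideways, square to its broad faces.
- pump_head (a joint): Travel of the sprung pump head in m: 0 up, 0.014 fully down; about 5 N at the bottom, it returns by itself.
- pump_top (a point): Top centre of the round white pump head (37 mm across), about 132 mm above the bench when up.
- large_driver: The large screwdriver, 184 mm long, 60 g, leaning at about 23 degrees from level: blade tip on the bench, handle (at y = +62) on the box's long top edge. Origin at mid-length on the handle's underside; +y from blade to handle end, +z from underside to upper side. Handle y = +13 to +86, 20 wide (x), 22 thick (z 0 to 22); blade 6 thick, y = +5 to -91, axis at z = 8.
- driver_tip (a point): End of the large screwdriver's blade (driver frame 0, -91, 8 mm); same axes as the driver.
- driver_grip (a point): Middle of the handle at its balance point (driver frame 0, +42, 11 mm), 133 mm from the tip, clear of the control box; same axes as the driver. Grip across x, 20 mm wide.
- control_box: Loose black control box with a pale label, 255 x 120 x 57 mm, 0.42 kg; origin under its centre, long side along x.
- small_driver: Smaller screwdriver, 144 mm, lying on the control box; not to be used. Origin as for the large one.
- screw_dish: Shallow round dish with screws, 66 mm across, 14 mm high, on the bench; leave alone. Origin under its centre.
- cutters: Flush cutters lying on the bench, 58 x 120 x 13 mm; leave alone.

How it is judged:
By the outcome, as a careful person would: the job done as asked, in the order asked, and still so for the second after the job is handed in, with the robot touching nothing.
It also fails if it takes over 67 s, if anything falls off the work surface, if the arm or the gripper's body presses on something with over 40 N, if the wrist force passes 120 N, or if a joint passes its speed limit or range.

### The arm

A 6-joint arm with a two-finger parallel gripper is mounted at the origin on a cart in front of the work surface, level with it; the furniture and walls round the work are solid. World frame = base frame: x ahead of the robot, y to its left, z up, the work surface at z = 0. Lengths are in m, angles in rad, forces in N, time in s.
With the tool pointing down it reaches from about 0.375 to 0.9 m from the base axis. Payload 3.1 kg.
Tool frame: the origin (TCP) lies midway between the tips of the shut fingers; the grasp point (between the pads) lies 19 mm behind it; z points along the fingers, y is the line along which they close (so a half turn about z gives the same grasp; the last joint's range is limited). The gripper opens to 87 mm and grips with 3 to 60 N. Pads are 19 mm wide; open, the fingers measure 117 mm over their backs; the gripper's body (75 mm by 190 mm) begins 51 mm behind the grasp point.
Start: joints at [1.103, 0.527, 1.433, -0, 1.181, -0.178], TCP at [0.179, 0.599, 0.223] pointing down, gripper open.
Joint ranges: [-3.08, 3.08], [-0.75, 2.2], [0.22, 2.44], [-1.43, 4.57], [0, 2.65], [-2.85, 2.85]. Speed limits (rad/s): [2.79, 2.79, 3.14, 3.14, 3.14, 3.14].

### API

Orientations are given as a unit quaternion [x, y, z, w].
In Python, from rig import robot gives the robot as it stands. The module is installed in compiled form; this text tells all that it offers.
- The arm moves only by the tool play_rows, never from a script. Its arguments are lists of equal length, an entry for each row: "gripper": the closure, from -1 (fully open) to 1 (shut); "delta_pos": the shift along the tool's x, y, z in cm, a list of three; "turn": the turn, a rotation vector about the tool's x, y, z in rad, a list of three. A call has 1 to 12 rows; each row is the pose to reach, as a shift and turn from the pose commanded when the call began, along the tool's axes at that moment; what a row does not reach only later rows make up. A row lasts 1/8 s, in which the tool goes at most 62.5 mm and 10.7 degrees, less where a joint would pass 70% of its speed; a pose out of reach is approached as far as the arm can. A call with a gripper value outside its range is refused whole. The fingers move at their own pace and stop on an object; "squeeze" is the grip in N (left out, the last holds). Time passes only in rows, so rows that repeat a pose let the fingers close. It gives the time, the measured TCP pose, the force, the opening and the grip force at its end, in the units of the state.
- robot.get_obs(): the state, without advancing time (a new reading comes with each control period).
- robot.camera(name): name is "side" or "top" or "wrist"; returns a dict with "color" (384x512x3 uint8, red, green, blue), "vfov" (degrees; the focal length in pixels is half the picture's height over the tangent of half this angle, whatever the lens; pixels are square), "cx", "cy" (the principal point, pixels), "k1" (the pictures are not rectified: a ray, as slopes to the right and down, at radius r is drawn at 1 + k1 r^2 times it, then the intrinsics apply), "R" (3x3) and "t" (3): a world point X has camera coordinates R X + t. Camera axes: x right, y down, z forward; pixel columns grow to the right and rows downward; lengths in m; the calibration is good to about 2 mm. A picture is of the moment at which its call begins. There is no depth.
- robot.hand_in(): hands the job in; it is judged then, once.
The state is a dict: "time": time; "q": joint angles; "joint_velocities": joint speeds; "joint_torque": joint torques, N m; "position": TCP position; "tool_rot": TCP orientation; "ft_force": force on the tool from outside, world axes, zero at the start; "moment": the same for the moment, N m; "grip_width": finger opening in m; "grip_force": force on a finger pad.
Only numpy, scipy, OpenCV 4.12 (cv2) and the standard library are available. Lean on these libraries where they do the work, as an engineer would, in place of code of your own. Each camera call takes 0.05 s, during which the arm holds its last target. There are 200 camera calls.

## Working session

There is one attempt and no reset: what is moved stays moved. The work goes in short steps, Python scripts to look and compute and a tool call to move; the robot and the scene stay as the last step left them, time stands still between calls to the robot, and variables do not carry over. Pictures are saved under pics/ and viewed, at most 10 in all, crops included, and the job is handed in when it is done.

Besides the shell and the picture viewer there is one more tool, called after "Emit:" as name(argument=value, ...), one argument or row to a line, values as JSON. play_rows: Moves the arm, as the interface text tells. Its arguments: {"type":"object","properties":{"gripper":{"type":"array","items":{"type":"number"}},"delta_pos":{"type":"array","items":{"type":"array","items":{"type":"number"}}},"turn":{"type":"array","items":{"type":"array","items":{"type":"number"}}},"squeeze":{"type":"number"}},"required":["gripper","delta_pos","turn"]}

```bash
mkdir -p pics
cat > h.py <<'E'
import numpy as np, cv2, json
from rig import robot
from scipy.spatial.transform import Rotation as Rot
def snap(name,fn):
    c=robot.camera(name); cv2.imwrite('pics/%s.png'%fn,c['color'][:,:,::-1])
    np.savez('pics/%s.npz'%fn,**c); return c
def K(c):
    f=192/np.tan(np.radians(float(c['vfov']))/2); return np.array([[f,0,float(c['cx'])],[0,f,float(c['cy'])],[0,0,1]])
def ray(fn,p):
    c=np.load('pics/%s.npz'%fn); u=cv2.undistortPoints(np.array([[p]],float),K(c),np.array([float(c['k1']),0,0,0]))[0,0]
    d=c['R'].T@np.array([u[0],u[1],1]); return -c['R'].T@c['t'],d/np.linalg.norm(d)
def atz(fn,p,z):
    o,d=ray(fn,p); return o+d*(z-o[2])/d[2]
def tri(*obs):
    A=np.zeros((3,3));b=np.zeros(3);L=[ray(*o) for o in obs]
    for o,d in L:
        P=np.eye(3)-np.outer(d,d);A+=P;b+=P@o
    X=np.linalg.solve(A,b); return X,[round(float(np.linalg.norm((np.eye(3)-np.outer(d,d))@(X-o)))*1000,1) for o,d in L]
def proj(fn,X):
    c=np.load('pics/%s.npz'%fn); return cv2.projectPoints(np.array(X,float).reshape(-1,1,3),cv2.Rodrigues(c['R'])[0],c['t'],K(c),np.array([float(c['k1']),0,0,0]))[0].reshape(-1,2)
E
python3 - <<'E'
from h import *
for n in('side','top','wrist'):
    c=snap(n,n+'0'); print(n,c['vfov'],c['k1'],-c['R'].T@c['t'],c['R'].round(2).tolist())
o=robot.get_obs(); print({k:np.round(v,3).tolist() for k,v in o.items()})
a=cv2.imread('pics/side0.png');b=cv2.imread('pics/top0.png')
cv2.imwrite('pics/side0x.png',cv2.resize(a,(800,600),interpolation=cv2.INTER_CUBIC));cv2.imwrite('pics/top0x.png',cv2.resize(b,(800,600),interpolation=cv2.INTER_CUBIC))
E
```

```text
side 48.07128053480346 -0.09104209327189758 [ 0.94619418 -0.3016831   1.0261182 ] [[0.3, 0.95, 0.01], [0.86, -0.27, -0.44], [-0.42, 0.14, -0.9]]
top 47.43352055909169 -0.16872545643021625 [ 0.26580472 -0.16517771  1.25222548] [[-0.04, -1.0, -0.0], [-0.98, 0.04, -0.2], [0.2, -0.0, -0.98]]
wrist 69.57117828678682 -0.017407259311286602 [0.10839223 0.61815819 0.3843123 ] [[0.29, 0.96, -0.0], [0.92, -0.27, 0.27], [0.26, -0.08, -0.96]]
{'time': 0.15, 'q': [1.102, 0.528, 1.434, -0.0, 1.181, -0.178], 'joint_velocities': [-0.001, -0.002, -0.003, 0.001, 0.002, 0.0], 'joint_torque': [0.001, -44.043, -17.684, 0.063, 0.055, -0.0], 'position': [0.178, 0.598, 0.222], 'tool_rot': [0.144, 0.99, -0.001, -0.0], 'ft_force': [0.11, -0.721, 0.189], 'moment': [-0.029, -0.012, -0.011], 'grip_force': 0.0, 'grip_width': 0.087}
```

View pics/side0x.png

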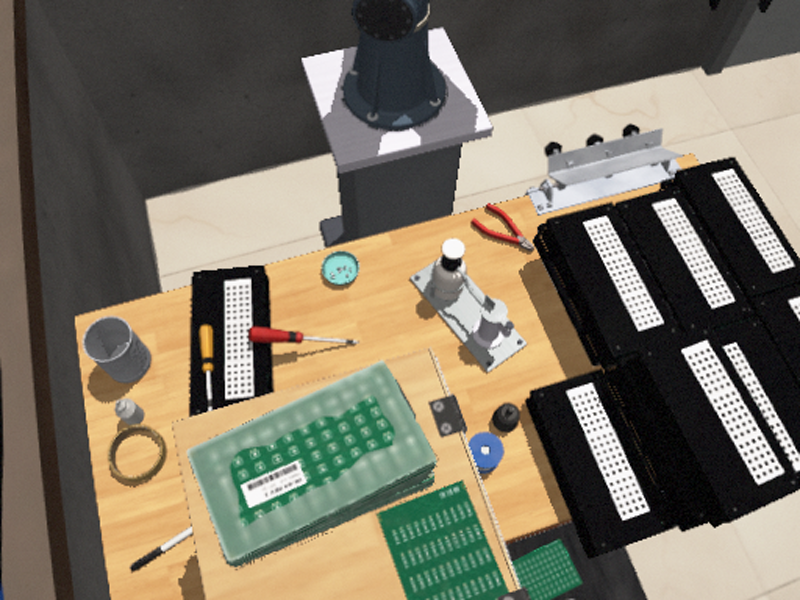

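View pics/top0x.png

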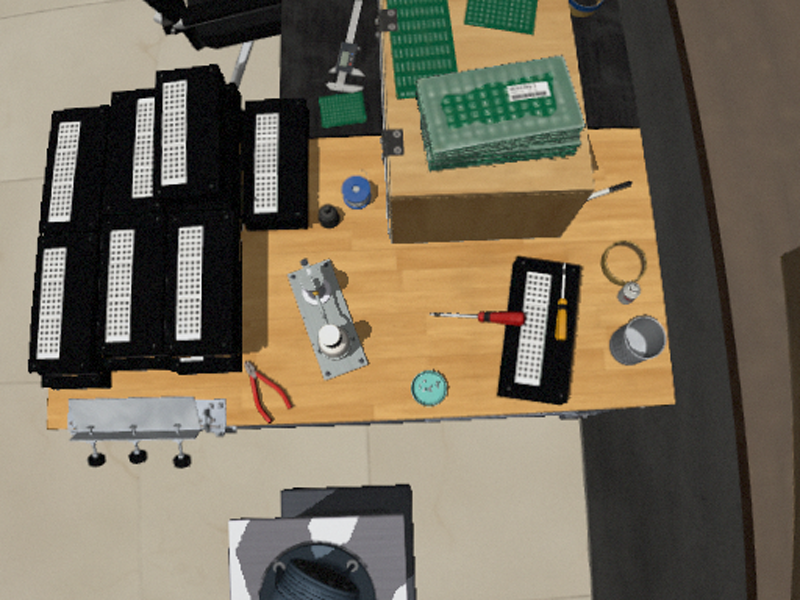

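The side view shows the station at about (465,310) and the red large driver at (305,338). In the top view they are at (330,320) and (480,317). I'll enlarge crops of both to read exact pixels.

Run:
```python
from h import *
def crop(fn,x,y,w,h,s):
    a=cv2.imread('pics/%s.png'%fn)[y:y+h,x:x+w]; a=cv2.resize(a,None,fx=s,fy=s,interpolation=cv2.INTER_CUBIC)
    for i in range(0,w,10): cv2.putText(a,str(x+i),(i*s,8),0,.3,(255,0,255),1); cv2.line(a,(i*s,10),(i*s,14),(255,0,255),1)
    for i in range(0,h,10): cv2.putText(a,str(y+i),(0,i*s+4),0,.3,(255,0,255),1); cv2.line(a,(20,i*s),(24,i*s),(255,0,255),1)
    return a
A=crop('top0',180,162,66,85,6);B=crop('side0',258,148,80,90,6)
def put(im,W,H):
    o=np.zeros((H,W,3),np.uint8);h,w=min(H,im.shape[0]),min(W,im.shape[1]);o[:h,:w]=im[:h,:w];return o
cv2.imwrite('pics/st.png',np.hstack([put(A,396,560),put(B,404,560)]))
C=crop('top0',270,160,110,60,7);D=crop('side0',125,195,110,42,7)
cv2.imwrite('pics/dr.png',np.vstack([put(C,770,300),put(D,770,300)]))
```

```text
(no output)
```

View pics/st.png

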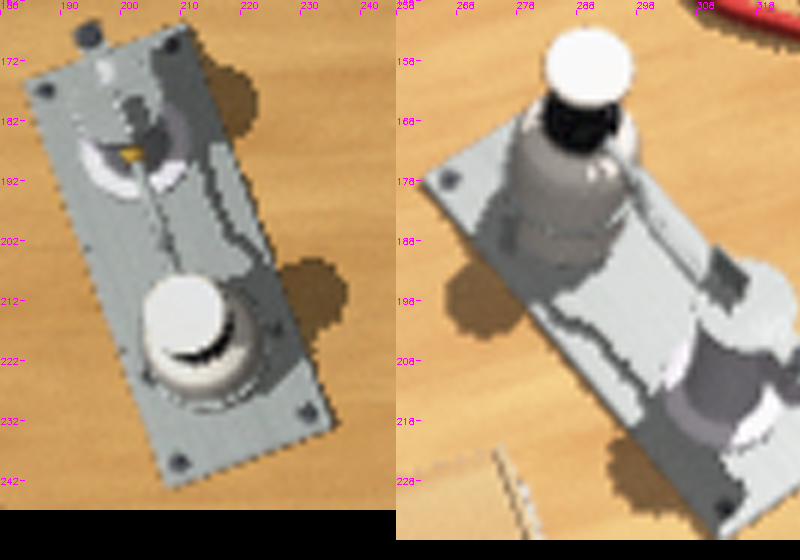

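View pics/dr.png

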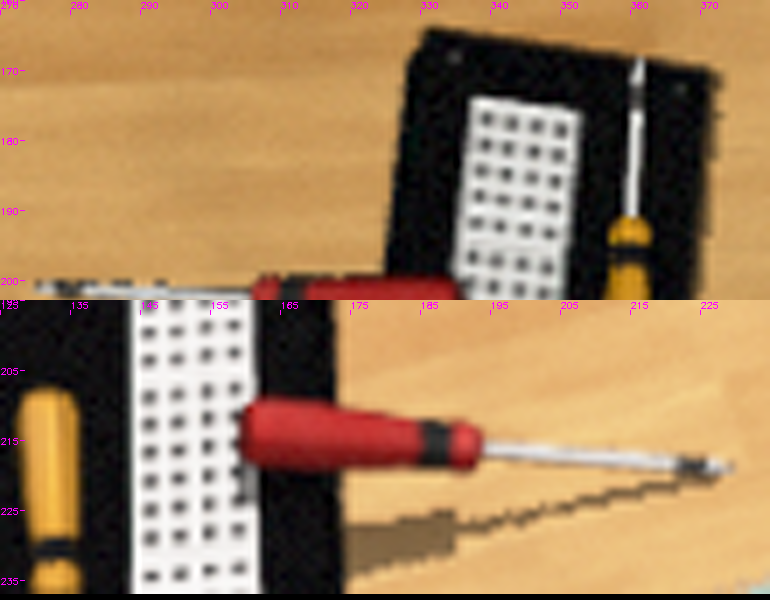

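The crops show:
- **Top view:** plate corners near (211.3,166.7), (235.8,232.8), (208.7,243.3) and (184.2,176.7). Pump top is at (210.8,214.5).
- **Side view:** pump top is at (290,159).
- **Driver:** tip is at top (275.3,201) and side (229.7,218.9). Handle end is at top (335.4,203.5) and side (159.6,214.3).

```bash
cat > fit.py <<'E'
from h import *
from scipy.optimize import least_squares
cor=np.array([[.108,-.043],[-.108,-.043],[-.108,.043],[.108,.043]])
# top corners, height 6mm
P=np.array([atz('top0',p,.006)[:2] for p in [(211.3,166.7),(235.8,232.8),(208.7,243.3),(184.2,176.7)]])
print('plate pts',P.round(3).tolist())
f=lambda v:((cor@np.array([[np.cos(v[2]),np.sin(v[2])],[-np.sin(v[2]),np.cos(v[2])]])+v[:2])-P).ravel()
s=least_squares(f,[*P.mean(0),0.3]);v=s.x
print('station',v.round(4),'res mm',(s.fun*1000).round(1))
def st(x,y,z): c,si=np.cos(v[2]),np.sin(v[2]); return np.array([v[0]+c*x-si*y,v[1]+si*x+c*y,z])
E
python3 - <<'E'
from fit import *
print('pump tri',tri(('top0',(210.8,214.5)),('side0',(258+193/6,148+66/6))),st(-.055,0,.132))
for a in(0,.4,.8,1.2): 
    n=np.array([np.cos(np.pi+a),np.sin(np.pi+a)]);T=st(.088+.045*n[0],.045*n[1],.12);Lc=st(.088+.033*n[0],.033*n[1],.0995);print('lid',a,proj('top0',[T,Lc]).round(1).tolist(),proj('side0',[T,Lc]).round(1).tolist())
print('mouth,pivot',st(.055,0,.095),st(.088,0,.1),proj('top0',[st(.055,0,.095),st(.088,0,.1)]).round(1).tolist(),proj('side0',[st(.055,0,.095),st(.088,0,.1)]).round(1).tolist())
for n,a,b in(('tip',(275.3,201.2),(229.7,218.9)),('hend',(335.4,203.),(159.6,214.3)),('hstart',(306,201.8),(194,216))): print(n,tri(('top0',a),('side0',b)))
E
```

```text
plate pts [[0.622, -0.041], [0.423, -0.107], [0.396, -0.028], [0.596, 0.041]]
station [ 0.5091 -0.0337  0.3247] res mm [ 2.7  0.6 -2.2 -2.2 -2.7  0.6  2.1  1. ]
pump tri (array([ 0.45889343, -0.04730458,  0.12502222]), [1.1, 1.1]) [ 0.45693664 -0.05123135  0.132     ]
lid 0 [[199.7, 181.6], [199.2, 179.4]] [[313.3, 188.7], [315.4, 196.2]]
lid 0.4 [[205.4, 178.1], [203.3, 176.9]] [[308.6, 193.7], [312.0, 199.8]]
lid 0.8 [[209.3, 172.8], [206.1, 173.1]] [[306.4, 200.1], [310.4, 204.5]]
lid 1.2 [[210.8, 166.5], [207.2, 168.5]] [[307.3, 207.1], [311.1, 209.5]]
mouth,pivot [ 0.56118755 -0.0161351   0.095     ] [ 0.59246283 -0.00560623  0.1       ] [[199.4, 179.8], [195.2, 168.5]] [[315.1, 197.0], [324.3, 206.2]]
tip (array([ 0.51236812, -0.22292384, -0.00426253]), [2.2, 2.2])
hend (array([ 0.48402316, -0.38603975,  0.07500965]), [0.7, 0.7])
hstart (array([ 0.49762677, -0.30835348,  0.04121524]), [1.3, 1.3])
```

```bash
cat >> h.py <<'E'
def goal(pos,R,tcp=None):
    "shift (cm) and turn in current tool axes to reach TCP pos with rotation R"
    o=robot.get_obs(); R0=Rot.from_quat(o['tool_rot']); 
    d=R0.inv().apply(np.array(pos)-o['position'])*100; w=(R0.inv()*R).as_rotvec()
    print('delta',d.round(2).tolist(),'turn',w.round(3).tolist())
def down(az,tilt=0,taz=0):
    "tool down with tool x at azimuth az"
    return Rot.from_euler('z',az)*Rot.from_euler('x',np.pi)
E
python3 - <<'E'
from h import *
s=1.5625
print('shelf FL',tri(('top0',(388/s,192/s)),('side0',(433/s,350/s))))
print('shelf FR',tri(('top0',(592/s,190/s)),('side0',(175/s,422/s))))
print('stack corner',tri(('top0',(308/s,226/s)),('side0',(527/s,397/s))))
print('boxes',[atz('top0',(x/s,y/s),.057)[:2].round(3).tolist() for x,y in((516,258),(581,265),(570,403),(498,393))])
goal((.56,.0,.33),down(np.pi+.325))
E
```

```text
shelf FL (array([ 0.65864014, -0.15690491,  0.25286438]), [0.7, 0.7])
shelf FR (array([ 0.6525286 , -0.48109151,  0.24619317]), [0.4, 0.4])
stack corner (array([0.69072711, 0.00177523, 0.01588488]), [2.3, 2.3])
boxes [[0.598, -0.384], [0.58, -0.504], [0.33, -0.46], [0.354, -0.334]]
delta [-53.68, -46.46, -10.76] turn [-0.002, -0.001, -0.615]
```

Emit:
play_rows(
  gripper=[1,1,1,1,1,1,1,1,1,1,1,1],
  delta_pos=[
    [0,0,-5],
    [-3,-3,-10.8],
    [-8,-7,-10.8],
    [-13,-11,-10.8],
    [-18,-15.5,-10.8],
    [-23,-20,-10.8],
    [-28,-24,-10.8],
    [-33,-28.5,-10.8],
    [-38,-33,-10.8],
    [-43,-37,-10.8],
    [-48.5,-42,-10.8],
    [-53.7,-46.5,-10.8],
  ],
  turn=[
    [0,0,0],
    [0,0,0],
    [0,0,0],
    [0,0,-0.1],
    [0,0,-0.2],
    [0,0,-0.3],
    [0,0,-0.4],
    [0,0,-0.5],
    [0,0,-0.61],
    [0,0,-0.61],
    [0,0,-0.61],
    [0,0,-0.61],
  ],
  squeeze=20,
)

```text
time: 1.65
position: [0.5348, 0.0395, 0.3304]
tool_rot: [-0.159, 0.987, 0.0, -0.0]
ft_force: [0.7, 0.6, -0.2]
grip_width: 0.0009
grip_force: 0.0
```

Emit:
play_rows(
  gripper=[1,1],
  delta_pos=[
    [0,0,0],
    [0,0,0],
  ],
  turn=[
    [0,0,0],
    [0,0,0],
  ],
)

```text
time: 1.9
position: [0.5334, 0.0414, 0.33]
tool_rot: [-0.159, 0.987, 0.001, -0.001]
ft_force: [-1.3, -0.1, 0.4]
grip_width: 0.0008
grip_force: 0.0
```

Run:
```python
from h import *
snap('wrist','w1'); o=robot.get_obs(); print(o['position'],o['tool_rot'],o['q'],o['time'])
a=cv2.imread('pics/w1.png'); cv2.imwrite('pics/w1x.png',cv2.resize(a,(800,600),interpolation=cv2.INTER_CUBIC))
from fit import st
print(proj('w1',[st(-.055,0,.132),st(.055,0,.095),st(.088,0,.1),st(.043,0,.12)])*1.5625)
```

```text
[0.5331282  0.04211922 0.33012876] [-1.59664366e-01  9.87170949e-01  4.76184311e-04 -7.62356918e-04] [-1.30515529e-01  2.91625878e-01  1.51308301e+00  4.88203998e-04
  1.33861758e+00 -2.02212603e+00] 1.95
plate pts [[0.622, -0.041], [0.423, -0.107], [0.396, -0.028], [0.596, 0.041]]
station [ 0.5091 -0.0337  0.3247] res mm [ 2.7  0.6 -2.2 -2.2 -2.7  0.6  2.1  1. ]
[[315.57030147 133.81669258]
 [328.74291495 261.08817447]
 [329.55877422 296.35446734]
 [323.89506114 253.37124922]]
```

View pics/w1x.png

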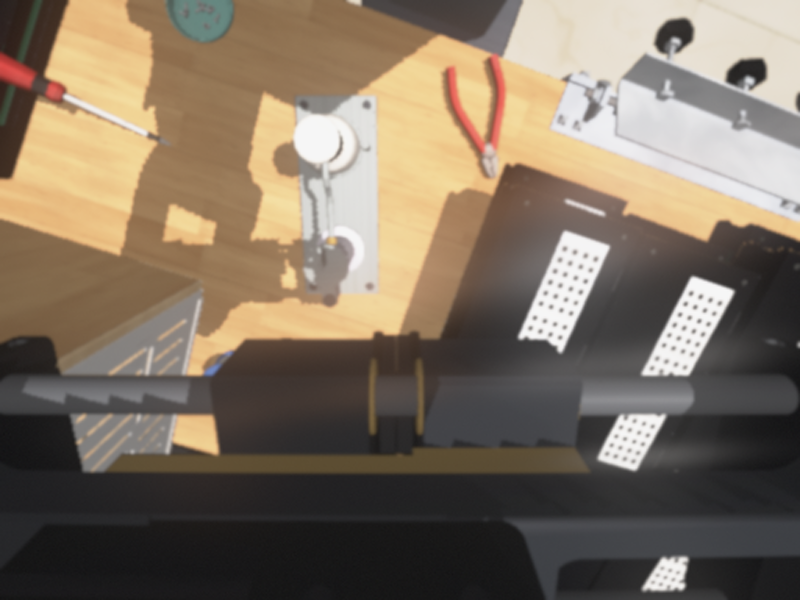

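The wrist view shows the pump top at about (318,138) and the pot with its lid at about (340,250), in shadow. Gripper fingertips are at about (397,400). I'll move closer for the lid.

Run:
```python
from fit import *
goal(st(.055,.06,.19),down(np.pi+.325)); print(st(.055,.06,.19))
```

```text
plate pts [[0.622, -0.041], [0.423, -0.107], [0.396, -0.028], [0.596, 0.041]]
station [ 0.5091 -0.0337  0.3247] res mm [ 2.7  0.6 -2.2 -2.2 -2.7  0.6  2.1  1. ]
delta [-0.82, -0.43, 14.01] turn [0.001, -0.001, -0.004]
[0.54204415 0.04072904 0.19      ]
```

Run:
```python
from h import *
s=1.5625
for z in(.06,.12,.18): print(z,atz('top0',(241/s,362/s),z).round(3),atz('w1',(510/s,165/s),z).round(3),atz('top0',(241/s,215/s),z).round(3),atz('w1',(440/s,335/s),z).round(3))
```

```text
0.06 [0.428 0.117 0.06 ] [0.424 0.121 0.06 ] [0.703 0.119 0.06 ] [0.61  0.116 0.06 ]
0.12 [0.42  0.103 0.12 ] [0.429 0.106 0.12 ] [0.681 0.105 0.12 ] [0.59  0.102 0.12 ]
0.18 [0.412 0.089 0.18 ] [0.435 0.092 0.18 ] [0.659 0.091 0.18 ] [0.569 0.089 0.18 ]
```

Emit:
play_rows(
  gripper=[1,1,1,1,1,1],
  delta_pos=[
    [-0.8,-0.4,5],
    [-0.8,-0.4,10],
    [-0.8,-0.4,12],
    [-0.8,-0.4,12],
    [-0.8,-0.4,12],
    [-0.8,-0.4,12],
  ],
  turn=[
    [0,0,0],
    [0,0,0],
    [0,0,0],
    [0,0,0],
    [0,0,0],
    [0,0,0],
  ],
)

```text
time: 2.7
position: [0.5438, 0.0404, 0.2121]
tool_rot: [-0.16, 0.987, -0.0, 0.002]
ft_force: [0.3, 0.2, -0.6]
grip_width: 0.0008
grip_force: 0.0
```

Run:
```python
from h import *
from fit import st
c=snap('wrist','w2'); snap('top','top2'); snap('side','side2'); o=robot.get_obs(); print(o['position'],o['time'])
p=proj('w2',[st(-.055,0,.132),st(.055,0,.095),st(.088,0,.1),st(.043,0,.12)]); print(p)
def crop(fn,x,y,w,h,s):
    a=cv2.imread('pics/%s.png'%fn)[y:y+h,x:x+w]; a=cv2.resize(a,None,fx=s,fy=s,interpolation=cv2.INTER_CUBIC)
    a=cv2.convertScaleAbs(a,alpha=1.3,beta=25)
    for i in range(0,w,20): cv2.putText(a,str(x+i),(i*s,8),0,.3,(255,0,255),1); cv2.line(a,(i*s,10),(i*s,14),(255,0,255),1)
    for i in range(0,h,20): cv2.putText(a,str(y+i),(0,i*s+4),0,.3,(255,0,255),1); cv2.line(a,(20,i*s),(24,i*s),(255,0,255),1)
    return a
cv2.imwrite('pics/w2x.png',crop('w2',110,40,200,200,3)[:, :]);
```

```text
plate pts [[0.622, -0.041], [0.423, -0.107], [0.396, -0.028], [0.596, 0.041]]
station [ 0.5091 -0.0337  0.3247] res mm [ 2.7  0.6 -2.2 -2.2 -2.7  0.6  2.1  1. ]
[0.54344343 0.04006457 0.21157787] 2.85
[[181.31922083  60.56605288]
 [197.71958327 180.18336513]
 [198.59259159 211.49139447]
 [191.86351086 174.54366671]]
```

View pics/w2x.png

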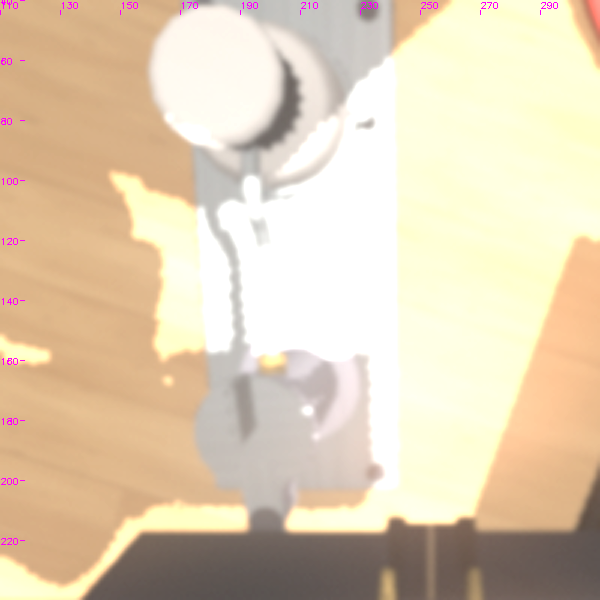

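The crop shows the lid disc partly off the mouth, its tab at about (191,176) and the pivot at about (198.5,212). The pump top is at (182.3,65). I'll refit the station from all the views.

```bash
cat > fit2.py <<'E'
from h import *
from scipy.optimize import least_squares
s=1.5625
C=[(.108,-.043,.006),(-.108,-.043,.006),(-.108,.043,.006),(.108,.043,.006)]
PT=(-.055,0,.132)
obs=[('top0',C[i],p) for i,p in enumerate([(211.3,166.7),(235.8,232.8),(208.7,243.3),(184.2,176.7)])]
obs=[o for o in obs]
obs+=[('w1',C[1],(297/s,96/s)),('w1',C[2],(377/s,96/s)),('w1',C[3],(379/s,293/s)),('w2',C[3],(242.3,202.7)),('w1',PT,(317/s,138/s)),('w2',PT,(182.3,65)),('top0',PT,(210.8,214.5)),('side0',PT,(290.2,159))]
def mk(v): 
    c,si=np.cos(v[2]),np.sin(v[2]); return lambda x,y,z:np.array([v[0]+c*x-si*y,v[1]+si*x+c*y,z])
def f(v): 
    S=mk(v); return np.concatenate([(proj(n,S(*X))[0]-p)*(2.3 if n[0]!='w' else 1) for n,X,p in obs])
r=least_squares(f,[.509,-.034,.325],loss='soft_l1'); st=mk(r.x); v=r.x
E
python3 - <<'E'
from fit2 import *
print(v.round(4)); print(f(v).reshape(-1,2).round(1).tolist())
print('pump',st(*PT),'mouth',st(.055,0,.095),'pivot',st(.088,0,.1))
print(proj('w2',[st(.088,0,.1),st(.055,0,.095)]))
for a in(0,.1,.2,.3,.4):
    n=np.array([np.cos(np.pi+a),np.sin(np.pi+a)]);print(a,proj('w2',[st(.088+d*n[0],d*n[1],z) for d,z in((.035,.122),(.045,.122),(.055,.122),(.033,.1))]).round(1).tolist(),proj('side0',[st(.088+.045*n[0],.045*n[1],.111)]).round(1).tolist())
E
```

```text
[ 0.5119 -0.0324  0.3153]
[[-0.7, -4.1], [0.1, 0.1], [-2.4, -0.1], [-1.2, -4.2], [-1.5, -1.8], [0.1, -1.6], [-0.4, -0.0], [-0.0, 0.3], [-0.1, -0.0], [0.3, -0.4], [0.2, -1.9], [-2.2, -2.2]]
pump [ 0.45958656 -0.04943025  0.132     ] mouth [ 0.56416409 -0.01531951  0.095     ] pivot [ 0.59553734 -0.00508629  0.1       ]
[[198.29961967 214.20609637]
 [197.71930103 183.02844325]]
0 [[192.1, 188.4], [191.5, 178.2], [191.0, 167.8], [196.8, 184.3]] [[313.6, 191.4]]
0.1 [[188.5, 188.6], [186.8, 178.4], [185.1, 168.1], [193.6, 184.4]] [[312.2, 192.4]]
0.2 [[184.9, 189.1], [182.1, 179.1], [179.4, 168.9], [190.5, 184.9]] [[311.0, 193.6]]
0.3 [[181.4, 189.9], [177.6, 180.2], [173.8, 170.3], [187.4, 185.6]] [[309.8, 194.9]]
0.4 [[178.0, 191.1], [173.3, 181.7], [168.4, 172.2], [184.5, 186.6]] [[308.9, 196.3]]
```

Run:
```python
from fit2 import *
o=robot.get_obs(); R0=Rot.from_quat(o['tool_rot'])
def d(x,y,z): return (R0.inv().apply(st(x,y,z)-o['position'])*100).round(1).tolist()
print(d(.043,.035,.16),d(.043,.035,.107))
for a in np.arange(0,1.81,.2):
    n=np.array([np.cos(np.pi+a),np.sin(np.pi+a)]);t=np.array([-n[1],n[0]]);p=np.array([.088,0])+.045*n-.014*t;print(round(a,1),d(*p,.107))
```

```text
[1.0, -2.4, 5.2] [1.0, -2.4, 10.5]
0.0 [1.0, -4.5, 10.5]
0.2 [1.2, -5.4, 10.5]
0.4 [1.2, -6.4, 10.5]
0.6 [1.0, -7.3, 10.5]
0.8 [0.6, -8.1, 10.5]
1.0 [0.1, -8.9, 10.5]
1.2 [-0.5, -9.6, 10.5]
1.4 [-1.3, -10.1, 10.5]
1.6 [-2.2, -10.4, 10.5]
1.8 [-3.1, -10.6, 10.5]
```

Emit:
play_rows(
  gripper=[1,1,1,1,1,1,1,1],
  delta_pos=[
    [1,-2.4,5],
    [1,-2.4,9],
    [1,-2.4,10.5],
    [1,-2.4,10.5],
    [1,-4.0,10.5],
    [1.1,-5.0,10.5],
    [1.2,-5.4,10.5],
    [1.2,-6.0,10.5],
  ],
  turn=[
    [0,0,0],
    [0,0,0],
    [0,0,0],
    [0,0,0],
    [0,0,0],
    [0,0,0],
    [0,0,0],
    [0,0,0],
  ],
)

```text
time: 3.85
position: [0.5504, -0.0209, 0.106]
tool_rot: [-0.159, 0.987, 0.0, 0.0]
ft_force: [-0.0, 0.9, 0.4]
grip_width: 0.0004
grip_force: 0.4
```

Emit:
play_rows(
  gripper=[1,1,1,1,1,1,1,1,1,1,1],
  delta_pos=[
    [0,-0.4,0],
    [-0.2,-1.3,0],
    [-0.6,-2.1,0],
    [-1.1,-2.9,0],
    [-1.7,-3.6,0],
    [-2.5,-4.1,0],
    [-3.4,-4.4,0],
    [-4.1,-4.6,0],
    [-4.1,-4.6,0],
    [-1.0,-4.6,0],
    [0,-4.6,-9],
  ],
  turn=[
    [0,0,0],
    [0,0,0],
    [0,0,0],
    [0,0,0],
    [0,0,0],
    [0,0,0],
    [0,0,0],
    [0,0,0],
    [0,0,0],
    [0,0,0],
    [0,0,0],
  ],
)

```text
time: 5.22
position: [0.5622, -0.0623, 0.1636]
tool_rot: [-0.159, 0.987, 0.003, -0.006]
ft_force: [1.1, 0.7, 0.1]
grip_width: 0.0004
grip_force: 0.0
```

Run:
```python
from fit2 import *
snap('side','side3');snap('top','top3')
a=cv2.imread('pics/side3.png')[140:250,240:360];b=cv2.imread('pics/top3.png')[140:250,160:280]
cv2.imwrite('pics/l3.png',cv2.resize(np.hstack([a,b]),(800,367),interpolation=cv2.INTER_CUBIC))
o=robot.get_obs();print(o['position'],o['ft_force'])
for aa in (1.2,1.5,1.8):
  n=np.array([np.cos(np.pi+aa),np.sin(np.pi+aa)]);X=[st(.088+.045*n[0],.045*n[1],.12),st(.088+.033*n[0],.033*n[1],.1)];print(aa,((proj('side3',X)-[240,140])*3.333).round().tolist(),((proj('top3',X)-[40,140])*3.333).round().tolist())
```

```text
[ 0.57099899 -0.06460873  0.17310786] [ 1.94902148 -0.85935144  1.04325874]
1.2 [[226.0, 227.0], [239.0, 235.0]] [[568.0, 85.0], [556.0, 92.0]]
1.5 [[235.0, 243.0], [245.0, 246.0]] [[567.0, 69.0], [555.0, 80.0]]
1.8 [[248.0, 257.0], [255.0, 256.0]] [[560.0, 55.0], [550.0, 70.0]]
```

View pics/l3.png

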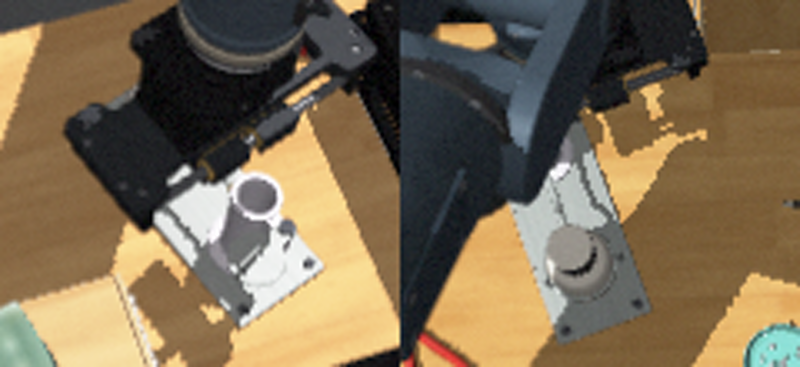

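The lid is well open, with its disc at about (262,262) in the left crop and the mouth clear at (256,197). Next is the driver.

Run:
```python
from fit2 import *
print('mouth side',proj('side3',st(.055,0,.095)),'meas 316.8 199.1')
print('tip w1',atz('w1',(163/s,142/s),.003),'top',atz('top0',(275.3,201.2),.003),'side',atz('side0',(229.7,218.9),.003))
goal((.493,-.34,.23),down(np.radians(80)))
```

```text
mouth side [[315.87392062 197.97966567]] meas 316.8 199.1
tip w1 [ 0.51365392 -0.23055407  0.003     ] top [ 0.51051164 -0.22471387  0.003     ] side [ 0.51586659 -0.2213599   0.003     ]
delta [16.02, -23.73, -5.67] turn [0.005, 0.013, 2.065]
```

Emit:
play_rows(
  gripper=[1,1,1,1,-0.2,-0.2,-0.2,-0.2,-0.2,-0.2,-0.2,-0.2],
  delta_pos=[
    [0,0,-6],
    [1,-1,-11],
    [4,-4,-13],
    [6,-7,-13],
    [8,-10,-13],
    [10,-13,-13],
    [12,-16,-13],
    [14,-19,-13],
    [16,-22,-13],
    [16,-23.7,-11],
    [16,-23.7,-7],
    [16,-23.7,-5.7],
  ],
  turn=[
    [0,0,0.17],
    [0,0,0.34],
    [0,0,0.51],
    [0,0,0.68],
    [0,0,0.85],
    [0,0,1.02],
    [0,0,1.19],
    [0,0,1.36],
    [0,0,1.53],
    [0,0,1.7],
    [0,0,1.87],
    [0,0,2.04],
  ],
)

```text
time: 6.82
position: [0.4893, -0.3378, 0.2218]
tool_rot: [0.76, 0.65, -0.0, -0.002]
ft_force: [-0.4, 0.7, -0.4]
grip_width: 0.0522
grip_force: 0.0
```

Emit:
play_rows(
  gripper=[-0.2,-0.2],
  delta_pos=[
    [0,0,0],
    [0,0,0],
  ],
  turn=[
    [0,0,0.03],
    [0,0,0.03],
  ],
)

```text
time: 7.08
position: [0.4911, -0.339, 0.2254]
tool_rot: [0.767, 0.642, 0.0, 0.001]
ft_force: [-0.3, -1.0, -0.4]
grip_width: 0.0525
grip_force: 0.0
```

Run:
```python
from h import *
snap('wrist','w4'); o=robot.get_obs(); print(o['position'],o['tool_rot'],o['grip_width'],o['q'],o['time'])
a=cv2.imread('pics/w4.png'); cv2.imwrite('pics/w4x.png',cv2.resize(a,(800,600),interpolation=cv2.INTER_CUBIC))
```

```text
[ 0.49122604 -0.33912327  0.22572747] [7.66804599e-01 6.41879489e-01 7.70804308e-05 1.19282200e-03] 0.052409044291997685 [-7.91249812e-01  4.84892535e-01  1.50374112e+00 -4.73087894e-05
  1.15056877e+00 -6.14329077e-01] 7.125
```

View pics/w4x.png

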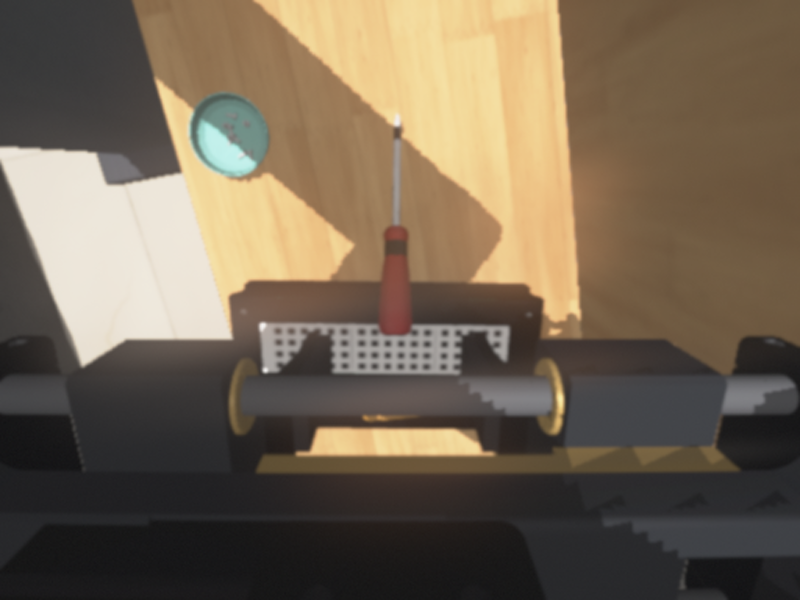

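The driver is centred and straight in the wrist view: tip at (397,116), handle front at (396,228), handle end at (396,334). I'll fit its pose over all views.

```bash
cat > drv.py <<'E'
from h import *
from scipy.optimize import least_squares
s=1.5625
T=(0,-.091,.008);HS=(0,.013,.011);HE=(0,.086,.011)
ob=[('w4',T,(397/s,116/s)),('w4',HS,(396/s,227/s)),('w4',HE,(396/s,334/s)),('top0',T,(275.3,201.2)),('top0',HE,(335.4,203.2)),('top0',HS,(306,201.9)),('side0',T,(229.7,218.9)),('side0',HS,(194,216)),('side0',HE,(159.6,214.3))]
def pose(v): # tip xyz, az, pitch
    R=Rot.from_euler('ZX',[v[3]-np.pi/2,v[4]]); return R, (lambda p: np.array(v[:3])+R.apply(np.array(p)-T))
def f(v):
    P=pose(v)[1]; return np.concatenate([(proj(n,P(X))[0]-p)*(1.5 if n[0]!='w' else 1) for n,X,p in ob])
r=least_squares(f,[.512,-.225,.003,-1.74,.4],loss='soft_l1'); R,P=pose(r.x)
E
python3 - <<'E'
from drv import *
print(r.x.round(4),np.degrees(r.x[3:])); print(f(r.x).reshape(-1,2).round(1).tolist())
g=P((0,.042,.011)); print('grip',g)
b=-R.apply([0,1,0])
# tool: y=driver x (sign: horizontal), z = 45deg to blade
for ang in (45,):
    yv=R.apply([1,0,0]); up=R.apply([0,0,1])
    zt=np.cos(np.radians(ang))*b-np.sin(np.radians(ang))*up
    for sgn in (1,-1):
        y=sgn*yv; x=np.cross(y,zt); RT=Rot.from_matrix(np.c_[x,y,zt])
        print(sgn,x.round(2),y.round(2),zt.round(2)); 
        for back in(.06,0): goal(g+zt*(.019-back),RT)
E
```

```text
[ 5.1310e-01 -2.2430e-01  1.0000e-04 -1.7519e+00  4.0930e-01] [-100.3785234    23.44935891]
[[-0.2, -0.5], [0.2, 4.7], [-0.1, -5.1], [-0.3, -1.0], [-2.2, -0.1], [4.1, 0.0], [-2.0, -0.3], [-6.3, -0.0], [1.7, -0.1]]
grip [ 0.49132846 -0.34316699  0.0557692 ]
1 [-0.17 -0.91 -0.37] [-0.98  0.18 -0.  ] [ 0.07  0.36 -0.93]
delta [-1.88, 0.05, 13.19] turn [-0.589, 0.002, -3.081]
delta [0.33, 0.05, 18.76] turn [-0.589, 0.002, -3.081]
-1 [0.17 0.91 0.37] [ 0.98 -0.18  0.  ] [ 0.07  0.36 -0.93]
delta [-1.88, 0.05, 13.19] turn [0.001, 0.378, 0.005]
delta [0.33, 0.05, 18.76] turn [0.001, 0.378, 0.005]
```

Emit:
play_rows(
  gripper=[-0.2,-0.2,-0.2,-0.2,-0.2,-0.2,-0.2,-0.2,-0.2,-0.2,-0.2],
  delta_pos=[
    [-1,0,4],
    [-1.9,0,8],
    [-1.9,0,12],
    [-1.9,0,13.2],
    [-1.5,0,14.2],
    [-1.1,0,15.2],
    [-0.7,0,16.2],
    [-0.3,0,17.2],
    [0,0,18.0],
    [0.3,0,18.7],
    [0.3,0,18.7],
  ],
  turn=[
    [0,0.1,0],
    [0,0.2,0],
    [0,0.3,0],
    [0,0.378,0],
    [0,0.378,0],
    [0,0.378,0],
    [0,0.378,0],
    [0,0.378,0],
    [0,0.378,0],
    [0,0.378,0],
    [0,0.378,0],
  ],
)

```text
time: 8.5
position: [0.4909, -0.3351, 0.0371]
tool_rot: [0.754, 0.63, 0.144, -0.121]
ft_force: [-0.3, -0.2, 0.6]
grip_width: 0.0522
grip_force: 0.0
```

Emit:
play_rows(
  gripper=[0.2,0.4,0.6,0.8,1,1,1,1],
  delta_pos=[
    [0,0,0],
    [0,0,0],
    [0,0,0],
    [0,0,0],
    [0,0,0],
    [0,0,0],
    [0,0,0],
    [0,0,0],
  ],
  turn=[
    [0,0,0],
    [0,0,0],
    [0,0,0],
    [0,0,0],
    [0,0,0],
    [0,0,0],
    [0,0,0],
    [0,0,0],
  ],
  squeeze=25,
)

```text
time: 9.5
position: [0.4911, -0.3358, 0.0377]
tool_rot: [0.754, 0.63, 0.144, -0.12]
ft_force: [-0.1, 0.7, 1.5]
grip_width: 0.0194
grip_force: 25.0
```

Run:
```python
from drv import *
o=robot.get_obs(); print(o['position'],o['grip_width'],o['grip_force'],o['ft_force'],o['q'])
RT=Rot.from_quat(o['tool_rot']); print('grasp pt',o['position']-RT.apply([0,0,.019]),RT.as_matrix().round(2).tolist())
# lift along world z + pitch blade down
print('world up in tool',RT.inv().apply([0,0,1]))
```

```text
[ 0.49114451 -0.33582023  0.03773974] 0.019366829934960358 24.999881729017943 [-0.0812849   0.71643489  1.49160915] [-0.93072261  0.82557904  1.49908549  0.30714159  1.10115731 -0.93076361]
grasp pt [ 0.48989405 -0.34271763  0.05539936] [[0.17, 0.98, 0.07], [0.91, -0.18, 0.36], [0.37, 0.0, -0.93]]
world up in tool [ 3.68938441e-01  9.78221705e-05 -9.29453827e-01]
```

Emit:
play_rows(
  gripper=[1,1,1,1,1,1,1,1],
  delta_pos=[
    [0.4,0,-0.9],
    [1.5,0,-3.7],
    [3.3,0,-8.4],
    [5.2,0,-13],
    [7.4,0,-18.6],
    [9.2,0,-23.2],
    [10.3,0,-26],
    [10.3,0,-26],
  ],
  turn=[
    [0,0,0],
    [0,0,0],
    [0,0,0],
    [0,0,0],
    [0,0,0],
    [0,0,0],
    [0,0,0],
    [0,0,0],
  ],
)

```text
time: 10.5
position: [0.4918, -0.3367, 0.3202]
tool_rot: [0.754, 0.63, 0.144, -0.117]
ft_force: [0.4, -0.2, -0.8]
grip_width: 0.0194
grip_force: 25.0
```

```bash
cat > tgt.py <<'E'
from fit2 import *
def rt(az,beta=45): 
    "tool rotation with driver vertical, tool z beta deg from down, towards azimuth az"
    h=np.array([np.cos(az),np.sin(az),0]);Z=np.array([0,0,1]);c,q=np.cos(np.radians(beta)),np.sin(np.radians(beta))
    z=q*h-c*Z; y=np.cross(Z,h); return Rot.from_matrix(np.c_[np.cross(y,z),y,z]),h
def tcp(az,tipz,off=(0,0)):
    R,h=rt(az); p=st(.055,0,tipz)+np.array([*off,.133])-.003*h
    return p+R.apply([0,0,.019]),R
E
python3 - <<'E'
from tgt import *
from scipy.spatial.transform import Slerp
o=robot.get_obs(); print(o['position'],o['grip_width'],o['grip_force'],o['q'])
R0=Rot.from_quat(o['tool_rot'])
for az in(-.3,0,):
    p,R=tcp(az,.16); print(az,p); goal(p,R)
E
```

```text
[ 0.49179268 -0.33668041  0.32022423] 0.01939630526688086 24.99962974805385 [-0.93067608  0.49041025  1.27658216  0.27341109  1.63051551 -0.77174171]
-0.3 [ 0.57413305 -0.01840328  0.27956497]
delta [29.04, 2.42, 15.76] turn [-0.307, -0.937, -1.489]
0 [ 0.57459911 -0.01531951  0.27956497]
delta [29.33, 2.41, 15.87] turn [-0.37, -0.832, -1.788]
```

Emit:
play_rows(
  gripper=[1,1,1,1,1,1,1,1,1,1,1,1],
  delta_pos=[
    [1.2,0.1,0.6],
    [3.6,0.3,1.9],
    [6,0.5,3.3],
    [8.5,0.7,4.6],
    [11,0.9,6],
    [13.4,1.1,7.3],
    [15.9,1.3,8.6],
    [18.3,1.5,9.9],
    [20.8,1.7,11.2],
    [23.2,1.9,12.6],
    [25.6,2.1,13.9],
    [28,2.3,15.2],
  ],
  turn=[
    [-0.015,-0.034,-0.073],
    [-0.045,-0.1,-0.22],
    [-0.075,-0.17,-0.365],
    [-0.105,-0.236,-0.51],
    [-0.135,-0.305,-0.655],
    [-0.165,-0.372,-0.8],
    [-0.195,-0.44,-0.945],
    [-0.225,-0.507,-1.09],
    [-0.255,-0.575,-1.235],
    [-0.285,-0.642,-1.38],
    [-0.315,-0.71,-1.525],
    [-0.345,-0.777,-1.67],
  ],
)

```text
time: 12.0
position: [0.5664, -0.0339, 0.2779]
tool_rot: [0.081, 0.936, 0.021, 0.342]
ft_force: [1.0, 0.2, -1.0]
grip_width: 0.0191
grip_force: 25.0
```

Emit:
play_rows(
  gripper=[1,1,1],
  delta_pos=[
    [0,0,0],
    [0,0,0],
    [0,0,0],
  ],
  turn=[
    [0,0,0],
    [0,0,0],
    [0,0,0],
  ],
)

```text
time: 12.38
position: [0.5694, -0.037, 0.2812]
tool_rot: [0.084, 0.935, 0.021, 0.345]
ft_force: [0.6, -0.9, -0.5]
grip_width: 0.0194
grip_force: 25.0
```

Run:
```python
from tgt import *
o=robot.get_obs(); print(o['position'],o['grip_width'],o['grip_force'],o['q'],o['time'])
p,R=tcp(0,.16);goal(p,R)
```

```text
[ 0.56942644 -0.03695416  0.28117979] 0.01939161324075393 24.999695741571486 [-0.3858132   0.21156561  2.04008246  0.82272158  0.31347662 -2.49516915] 12.375
delta [0.09, 2.19, 0.42] turn [-0.026, -0.079, -0.171]
```

Emit:
play_rows(
  gripper=[1,1,1,1,1,1,1],
  delta_pos=[
    [0,0.4,0.1],
    [0,0.9,0.2],
    [0,1.4,0.3],
    [0.1,1.8,0.4],
    [0.1,2.2,0.4],
    [0.1,2.2,0.4],
    [0.1,2.2,0.4],
  ],
  turn=[
    [-0.005,-0.016,-0.034],
    [-0.01,-0.032,-0.068],
    [-0.016,-0.048,-0.102],
    [-0.02,-0.064,-0.137],
    [-0.026,-0.079,-0.171],
    [-0.026,-0.079,-0.171],
    [-0.026,-0.079,-0.171],
  ],
)

```text
time: 13.25
position: [0.5775, -0.0106, 0.2902]
tool_rot: [0.001, 0.927, -0.002, 0.375]
ft_force: [0.1, -0.2, -0.4]
grip_width: 0.0198
grip_force: 25.0
```

Run:
```python
from tgt import *
o=robot.get_obs(); print(o['position'],o['grip_width'],o['q'],o['time'])
p,R=tcp(0,.16);goal(p,R)
cs=[snap(n,n+'5') for n in('side','top','wrist')]
X=[st(.055,0,.16),st(.055,0,.095),st(.055,0,.27)]
for n in('side5','top5','wrist5'): print(n,proj(n,X).round(1).tolist())
a=cv2.imread('pics/side5.png')[120:240,240:360]
b=cv2.imread('pics/wrist5.png')
cv2.imwrite('pics/v5.png',np.hstack([cv2.resize(a,(400,400),interpolation=cv2.INTER_CUBIC),cv2.resize(b,(400,300))[0:300].copy() if False else np.vstack([cv2.resize(b,(400,300)),np.zeros((100,400,3),np.uint8)])]))
```

```text
[ 0.57751417 -0.01062289  0.2901832 ] 0.01980857249003815 [-0.33389304  0.2089026   2.06151195  1.05478753  0.25970861 -2.85386549] 13.25
delta [0.95, -0.47, 0.56] turn [-0.005, -0.017, -0.001]
side5 [[319.8, 185.5], [315.9, 198.0], [327.6, 160.8]]
top5 [[195.8, 172.7], [199.1, 178.8], [189.3, 160.6]]
wrist5 [[249.2, 75.7], [249.8, 31.4], [247.6, 189.8]]
```

View pics/v5.png

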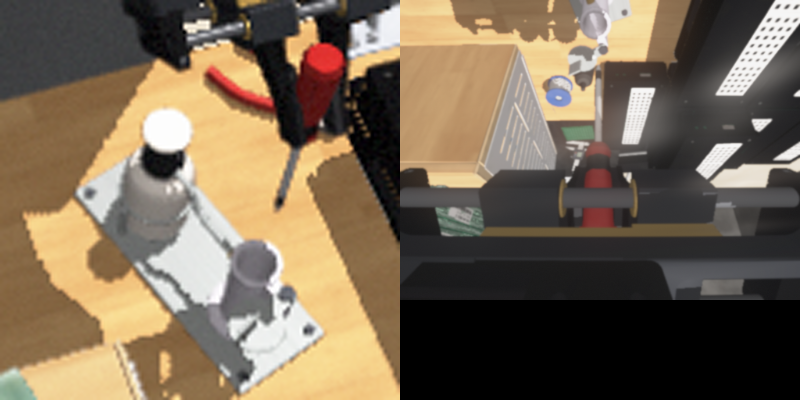

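The hover view shows the driver upright in the fingers with its tip at about (279,207), to the right of the mouth at (258,260). Joint 6 is at its range limit, so this wrist azimuth won't do. I'll fit the arm's kinematics to choose a good azimuth.

```bash
cat > kin.py <<'E'
from h import *
from scipy.optimize import least_squares
D=[((.178,.598,.222),(1.102,.528,1.434,0,1.181,-.178)),((.5331,.0421,.3301),(-.1305,.2916,1.5131,.0005,1.3386,-2.0221)),((.4912,-.3391,.2257),(-.7912,.4849,1.5037,0,1.1506,-.6143)),((.49114,-.33582,.03774),(-.93072,.82558,1.49909,.30714,1.10116,-.93076)),((.49179,-.33668,.32022),(-.93068,.49041,1.27658,.27341,1.63052,-.77174)),((.56943,-.03695,.28118),(-.38581,.21157,2.04008,.82272,.31348,-2.49517)),((.57751,-.01062,.29018),(-.33389,.2089,2.06151,1.05479,.25971,-2.85387))]
E=lambda a,t:Rot.from_euler(a,t)
def fk(q,k):
    h,a1,L1,a3,d,L2,L6,sg=*k,1
    R=E('z',q[0]);p=np.array([0,0,h])+R.apply([a1,d,0]);R=R*E('y',q[1]);p=p+R.apply([0,0,L1]);R=R*E('y',q[2]);p=p+R.apply([a3,0,L2]);R=R*E('z',q[3])*E('y',q[4]);p=p+R.apply([0,0,L6]);return p,R*E('z',q[5]+np.pi/2)
k=least_squares(lambda k:np.concatenate([fk(q,k)[0]-p for p,q in D]),[.2,0,.4,0,.1,.4,.25]).x
lo=np.array([-3.08,-.75,.22,-1.43,0,-2.85]);hi=np.array([3.08,2.2,2.44,4.57,2.65,2.85])
def ik(p,R,q0):
    best=None
    for s in q0:
        f=lambda q:np.concatenate([(fk(q,k)[0]-p)*10,(fk(q,k)[1].inv()*R).as_rotvec()])
        r=least_squares(f,np.clip(s,lo+.01,hi-.01),bounds=(lo,hi))
        if best is None or r.cost<best.cost: best=r
    return best.x,best.cost
E
python3 - <<'E'
from kin import *
from tgt import rt,st
print(k.round(4)); print([(np.abs(fk(q,k)[0]-p).max()*1000).round(1) for p,q in D])
o=robot.get_obs(); print('rot err',(fk(o['q'],k)[1].inv()*Rot.from_quat(o['tool_rot'])).as_rotvec().round(3))
rng=np.random.default_rng(0)
seeds=[o['q'],[-.4,.5,1.5,-1,1.2,-.5],[-.4,.5,1.5,-.3,.8,-1.5],[-.2,.5,1.5,1.5,1,-2.5]]
for az in np.radians([0,-20,-40,-60,-80,-100]):
    for z in(.27,.143):
        R,h=rt(az); q,c=ik(st(.055,0,z)-.003*h+R.apply([0,0,.019]),R,seeds); print(round(np.degrees(az)),z,q.round(2),round(c,6))
E
```

```text
[2.740e-01 2.000e-04 5.875e-01 1.138e-01 1.111e-01 3.915e-01 3.052e-01]
[np.float64(0.4), np.float64(0.1), np.float64(0.1), np.float64(0.1), np.float64(0.1), np.float64(0.1), np.float64(0.1)]
rot err [-0.  0.  0.]
0 0.27 [-0.32  0.27  2.07  1.05  0.22 -2.85] 0.002699
0 0.143 [-0.26  0.51  2.05  1.08  0.08 -2.85] 0.033739
-20 0.27 [-0.15  0.29  2.07 -1.43  0.14 -0.  ] 0.000214
-20 0.143 [-0.15  0.53  2.04 -1.43  0.14  0.03] 0.025199
-40 0.27 [ 0.01  0.35  1.98 -1.27  0.5   0.21] 0.0
-40 0.143 [ 0.02  0.6   1.98 -1.43  0.49  0.46] 0.009399
-60 0.27 [ 0.11  0.43  1.83 -1.05  0.84  0.31] 0.0
-60 0.143 [ 0.11  0.66  1.91 -1.36  0.72  0.73] 0.0
-80 0.27 [ 0.14  0.51  1.65 -0.89  1.14  0.43] 0.0
-80 0.143 [ 0.14  0.71  1.73 -1.02  0.98  0.69] 0.0
-100 0.27 [ 0.12  0.6   1.48 -0.75  1.41  0.56] 0.0
-100 0.143 [ 0.12  0.77  1.55 -0.8   1.23  0.74] 0.0
```

Emit:
play_rows(
  gripper=[1,1,1,1,1,1,1,1,1],
  delta_pos=[
    [-0.5,0,-0.5],
    [-1,0,-1],
    [-2,0,-2],
    [-3,0,-3],
    [-4,0,-4],
    [-5,0,-5],
    [-5,0,-5],
    [-5,0,-5],
    [-5,0,-5],
  ],
  turn=[
    [0,0.06,0],
    [0,0.18,0],
    [0,0.3,0],
    [0,0.42,0],
    [0,0.54,0],
    [0,0.66,0],
    [0,0.77,0],
    [0,0.77,0],
    [0,0.77,0],
  ],
)

```text
time: 14.52
position: [0.5778, -0.0104, 0.3597]
tool_rot: [0.002, 1.0, -0.001, -0.002]
ft_force: [-0.0, 0.4, -0.6]
grip_width: 0.019
grip_force: 25.0
```

Run:
```python
from tgt import *
o=robot.get_obs(); print(o['position'],o['grip_width'],o['q'],Rot.from_quat(o['tool_rot']).as_matrix().round(2).tolist())
goal((.55,0.02,.35),down(np.pi-1.6))
```

```text
[ 0.5778137  -0.01035803  0.35968605] 0.01898331655379566 [-0.21011925  0.33726287  1.36356928 -0.00201929  1.44372122 -1.77617017] [[-1.0, 0.0, -0.0], [0.0, 1.0, -0.0], [0.0, -0.0, -1.0]]
delta [2.79, 3.02, 0.97] turn [-0.004, -0.001, 1.596]
```

Emit:
play_rows(
  gripper=[1,1,1,1,1,1,1,1,1,1,1,1],
  delta_pos=[
    [0,0,0],
    [0,0,0],
    [0,0.5,0],
    [0.5,1,0],
    [1,1.5,0],
    [1.5,2,0],
    [2,2.5,0],
    [2.5,3,0],
    [2.8,3,0],
    [2.8,3,0],
    [2.8,3,0],
    [2.8,3,0],
  ],
  turn=[
    [0,0,0.08],
    [0,0,0.24],
    [0,0,0.4],
    [0,0,0.56],
    [0,0,0.72],
    [0,0,0.88],
    [0,0,1.04],
    [0,0,1.2],
    [0,0,1.36],
    [0,0,1.5],
    [0,0,1.6],
    [0,0,1.6],
  ],
)

```text
time: 16.02
position: [0.5496, 0.0197, 0.3606]
tool_rot: [0.719, 0.695, -0.001, -0.0]
ft_force: [0.1, -0.2, -1.1]
grip_width: 0.0195
grip_force: 25.0
```

Run:
```python
from tgt import *
from kin import fk,k,ik
o=robot.get_obs(); print(o['position'],o['grip_width'],o['q'],o['time'])
p,R=tcp(-1.6,.16); print(p); goal(p,R)
R0=Rot.from_quat(o['tool_rot']);w=(R0.inv()*R).as_rotvec();q=o['q']
for t in(.25,.5,.75,1): q,c=ik(o['position']+t*(p-o['position']),R0*Rot.from_rotvec(w*t),[q]); print(q.round(2),round(c,6))
p,R=tcp(-1.6,.01); q,c=ik(p,R,[q]);print(q.round(2),c)
```

```text
[0.54961874 0.01967393 0.36058291] 0.019499119491710227 [-0.16623792  0.29176744  1.42889943 -0.00215156  1.42296267 -0.13320597] 16.025
[ 0.56385939 -0.02575009  0.27956497]
delta [-4.48, 1.59, 8.11] turn [-0.004, -0.784, -0.002]
[-0.08  0.33  1.45 -0.2   1.36 -0.  ] 0.0
[ 0.01  0.38  1.48 -0.41  1.33  0.14] 0.0
[ 0.08  0.45  1.5  -0.61  1.32  0.3 ] 0.0
[ 0.14  0.53  1.53 -0.8   1.34  0.46] 0.0
[ 0.14  0.75  1.62 -0.88  1.13  0.71] 1.8546370252638754e-27
```

Emit:
play_rows(
  gripper=[1,1,1,1,1,1,1,1,1],
  delta_pos=[
    [-0.4,0.1,0.8],
    [-1.2,0.4,2.1],
    [-2,0.7,3.4],
    [-2.7,1,4.8],
    [-3.4,1.2,6.1],
    [-4,1.4,7.3],
    [-4.5,1.6,8.1],
    [-4.5,1.6,8.1],
    [-4.5,1.6,8.1],
  ],
  turn=[
    [0,-0.08,0],
    [0,-0.2,0],
    [0,-0.33,0],
    [0,-0.46,0],
    [0,-0.59,0],
    [0,-0.71,0],
    [0,-0.784,0],
    [0,-0.784,0],
    [0,-0.784,0],
  ],
)

```text
time: 17.15
position: [0.5652, -0.0261, 0.2803]
tool_rot: [0.664, 0.643, -0.275, 0.265]
ft_force: [0.5, -0.5, -0.8]
grip_width: 0.0192
grip_force: 25.0
```

Run:
```python
from tgt import *
o=robot.get_obs(); print(o['position'],o['grip_width'],o['q'],o['time'])
p,R=tcp(-1.6,.16); goal(p,R)
R0=Rot.from_quat(o['tool_rot'])
b=R0.apply([.7071,0,.7071]);u=R0.apply([.7071,0,-.7071]);g=o['position']-R0.apply([0,0,.019])
tip=g+.133*b-.003*u; he=g-.044*b; print('tip model',tip,'b',b)
for n in('side','top','wrist'):
    snap(n,n+'6'); print(n,proj(n+'6',[tip,he,st(.055,0,.095)]).round(1).tolist())
a=cv2.imread('pics/side6.png')[120:240,240:360];t=cv2.imread('pics/top6.png')[110:230,140:260]; w=cv2.imread('pics/wrist6.png')[0:200,150:350]
z=lambda i,s:cv2.resize(i,s,interpolation=cv2.INTER_CUBIC)
cv2.imwrite('pics/v6.png',np.vstack([np.hstack([z(a,(400,400)),z(w,(400,400))])]))
```

```text
[ 0.56519906 -0.02609933  0.28030926] 0.019194476757507267 [ 0.13463187  0.53486134  1.52110254 -0.79614235  1.34431001  0.46049916] 17.15
delta [0.07, -0.13, 0.03] turn [-0.004, -0.001, -0.002]
tip model [ 0.56534628 -0.01556814  0.16075409] b [-1.66870877e-03  8.52267925e-04 -9.99988654e-01]
side [[319.9, 185.9], [334.8, 143.0], [315.9, 198.0]]
top [[195.8, 172.2], [183.4, 151.3], [199.1, 178.8]]
wrist [[252.7, 82.9], [253.4, 325.8], [251.4, 34.8]]
```

View pics/v6.png

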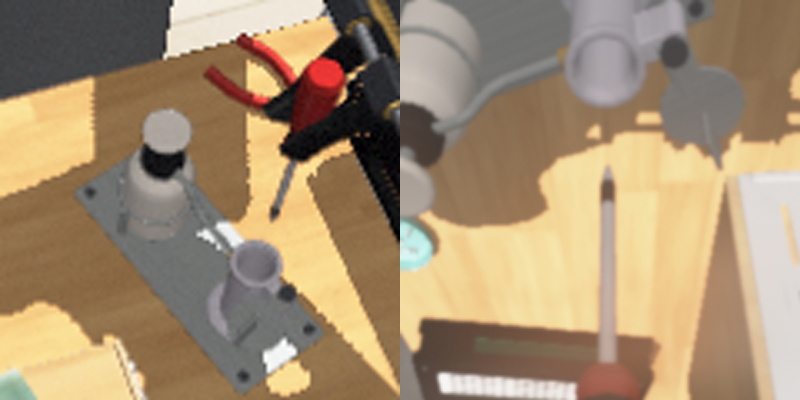

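The tip at side crop (275,218) and wrist crop (607,168), and the mouth at (256,262) and (605,75), all agree with the model within about 2 mm. The bore gives 10 mm of room, so I'll lower it.

Emit:
play_rows(
  gripper=[1,1,1,1,1,1,1,1,1,1],
  delta_pos=[
    [0.7,-0.1,0.7],
    [2,-0.1,2],
    [3.5,-0.1,3.5],
    [5,-0.1,5],
    [6.5,-0.1,6.5],
    [8,-0.1,8],
    [9,-0.1,9],
    [9.6,-0.1,9.6],
    [9.9,-0.1,9.9],
    [9.9,-0.1,9.9],
  ],
  turn=[
    [0,0,0],
    [0,0,0],
    [0,0,0],
    [0,0,0],
    [0,0,0],
    [0,0,0],
    [0,0,0],
    [0,0,0],
    [0,0,0],
    [0,0,0],
  ],
)

```text
time: 18.55
position: [0.5639, -0.0261, 0.1398]
tool_rot: [0.664, 0.642, -0.276, 0.266]
ft_force: [-0.4, -0.2, -0.0]
grip_width: 0.0196
grip_force: 25.0
```

Emit:
play_rows(
  gripper=[1,1,1,1,1,1],
  delta_pos=[
    [0.1,0,0.1],
    [0.2,0,0.2],
    [0.3,0,0.3],
    [0.4,0,0.4],
    [0.5,0,0.5],
    [0.5,0,0.5],
  ],
  turn=[
    [0,0,0],
    [0,0,0],
    [0,0,0],
    [0,0,0],
    [0,0,0],
    [0,0,0],
  ],
)

```text
time: 19.3
position: [0.5636, -0.0261, 0.1324]
tool_rot: [0.664, 0.642, -0.276, 0.265]
ft_force: [-0.4, -0.6, -1.5]
grip_width: 0.0196
grip_force: 25.0
```

Emit:
play_rows(
  gripper=[1,1,1,1],
  delta_pos=[
    [0.07,0,0.07],
    [0.14,0,0.14],
    [0.2,0,0.2],
    [0.2,0,0.2],
  ],
  turn=[
    [0,0,0],
    [0,0,0],
    [0,0,0],
    [0,0,0],
  ],
)

```text
time: 19.8
position: [0.5637, -0.0261, 0.1301]
tool_rot: [0.664, 0.642, -0.276, 0.266]
ft_force: [0.4, 0.1, 0.9]
grip_width: 0.0196
grip_force: 25.0
```

Emit:
play_rows(
  gripper=[1,1,1],
  delta_pos=[
    [0.07,0,0.07],
    [0.14,0,0.14],
    [0.14,0,0.14],
  ],
  turn=[
    [0,0,0],
    [0,0,0],
    [0,0,0],
  ],
)

```text
time: 20.18
position: [0.5641, -0.0264, 0.1299]
tool_rot: [0.663, 0.642, -0.277, 0.267]
ft_force: [-1.8, 2.2, 9.1]
grip_width: 0.0196
grip_force: 25.0
```

Emit:
play_rows(
  gripper=[1,0.5,0.4,0.3,0.2,0.1,0.05,0.05],
  delta_pos=[
    [-0.1,0,-0.1],
    [-0.1,0,-0.1],
    [-0.1,0,-0.1],
    [-0.1,0,-0.1],
    [-0.1,0,-0.1],
    [-0.1,0,-0.1],
    [-0.1,0,-0.1],
    [-0.1,0,-0.1],
  ],
  turn=[
    [0,0,0],
    [0,0,0],
    [0,0,0],
    [0,0,0],
    [0,0,0],
    [0,0,0],
    [0,0,0],
    [0,0,0],
  ],
)

```text
time: 21.18
position: [0.5637, -0.026, 0.1292]
tool_rot: [0.664, 0.642, -0.276, 0.265]
ft_force: [-0.4, 1.0, 0.3]
grip_width: 0.041
grip_force: 0.0
```

Emit:
play_rows(
  gripper=[0.05,0.05,0.05,0.05,0.05,0.05,0.05,0.05,0.05],
  delta_pos=[
    [0,0,-1],
    [0,0,-2.5],
    [0,0,-4],
    [0,0,-6],
    [0,0,-9],
    [0,0,-13],
    [0,0,-17],
    [0,0,-20],
    [0,0,-20],
  ],
  turn=[
    [0,0,0],
    [0,0,0],
    [0,0,0],
    [0,0,0],
    [0,0,0],
    [0,0,0],
    [0,0,0],
    [0,0,0],
    [0,0,0],
  ],
)

```text
time: 22.3
position: [0.5698, 0.1177, 0.2728]
tool_rot: [0.664, 0.643, -0.273, 0.267]
ft_force: [-0.3, -0.6, -0.2]
grip_width: 0.0418
grip_force: 0.0
```

Run:
```python
from tgt import *
o=robot.get_obs(); print(o['position'],o['grip_width'],o['q'],o['time'])
for n in('side','top','wrist'): snap(n,n+'7')
# red handle blob in each view
for n in('side7','top7','wrist7'):
    h=cv2.cvtColor(cv2.imread('pics/%s.png'%n),cv2.COLOR_BGR2HSV); m=((h[...,0]<8)|(h[...,0]>172))&(h[...,1]>150)&(h[...,2]>50)
    N,L,S,Cc=cv2.connectedComponentsWithStats(m.astype(np.uint8)); print(n,[(S[i].tolist(),Cc[i].round(1).tolist()) for i in range(1,N) if S[i][4]>25])
    print(proj(n,[st(.055,0,.114),st(.055,0,.187),st(-.055,0,.132)]).round(1).tolist())
p=st(-.055,0,.16); goal(p,down(np.pi+v[2])); print(p)
```

```text
[0.56977495 0.11766197 0.27278731] 0.04184322585117769 [ 0.35700402  0.62377321  1.36199106 -0.71411035  1.52772383  0.56065024] 22.3
side7 [([302, 130, 32, 27, 243], [319.1, 144.7]), ([323, 173, 16, 21, 199], [330.3, 182.6])]
[[317.0, 194.5], [321.6, 179.9], [289.2, 158.0]]
top7 [([179, 166, 14, 13, 113], [185.5, 171.7]), ([164, 238, 23, 23, 84], [175.8, 248.7]), ([160, 241, 14, 30, 98], [165.2, 256.0])]
[[198.2, 177.1], [194.3, 169.9], [210.9, 213.7]]
wrist7 [([67, 17, 27, 17, 157], [79.9, 24.2]), ([96, 57, 14, 10, 38], [103.0, 61.6])]
[[253.6, 151.3], [253.6, 200.7], [180.3, 177.5]]
delta [-4.05, -10.23, 19.67] turn [-0.752, 0.521, -1.805]
[ 0.45958656 -0.04943025  0.16      ]
```

Run:
```python
from tgt import *
from kin import ik
print('handle c',tri(('side7',(330.3,182.6)),('top7',(185.5,171.7))))
o=robot.get_obs();p=st(-.055,0,.30);R=down(np.pi+v[2]);goal(p,R)
R0=Rot.from_quat(o['tool_rot']);w=(R0.inv()*R).as_rotvec();q=o['q'];print('up',R0.inv().apply([0,0,1]))
for t in np.arange(.1,1.01,.1): q,c=ik(o['position']+t*(p-o['position']),R0*Rot.from_rotvec(w*t),[q]); print(q.round(2),round(c,6))
```

```text
handle c (array([0.56647186, 0.0098879 , 0.16462449]), [1.0, 1.0])
delta [-13.96, -10.29, 9.78] turn [-0.752, 0.521, -1.805]
up [-0.70794679 -0.00433897 -0.70625244]
[ 0.33  0.55  1.47 -0.71  1.4   0.38] 0.0
[ 0.29  0.48  1.56 -0.7   1.28  0.18] 0.0
[ 0.23  0.41  1.64 -0.66  1.16 -0.06] 0.0
[ 0.17  0.35  1.7  -0.59  1.06 -0.33] 0.0
[ 0.08  0.29  1.75 -0.49  0.99 -0.64] 0.0
[-0.01  0.24  1.77 -0.37  0.96 -0.98] 0.0
[-0.11  0.21  1.78 -0.24  0.98 -1.33] 0.0
[-0.2   0.19  1.77 -0.13  1.03 -1.67] 0.0
[-0.28  0.19  1.75 -0.05  1.11 -1.97] 0.0
[-0.35  0.21  1.72 -0.    1.21 -2.24] 0.0
```

Emit:
play_rows(
  gripper=[0.1,0.1,0.1,0.1],
  delta_pos=[
    [-1,0,-1],
    [-2.5,0,-2.5],
    [-3.5,0,-3.5],
    [-3.5,0,-3.5],
  ],
  turn=[
    [0,0,0],
    [0,0,0],
    [0,0,0],
    [0,0,0],
  ],
)

```text
time: 22.95
position: [0.5697, 0.1154, 0.3221]
tool_rot: [0.665, 0.642, -0.274, 0.266]
ft_force: [0.4, 0.2, -0.3]
grip_width: 0.039
grip_force: 0.0
```

Emit:
play_rows(
  gripper=[1,1,1,1,1,1,1,1,1,1,1,1],
  delta_pos=[
    [-0.5,-0.5,0.6],
    [-1.4,-1.4,1.8],
    [-2.3,-2.3,3],
    [-3.2,-3.2,4.2],
    [-4.2,-4.1,5.3],
    [-5.1,-5,6.5],
    [-6,-5.9,7.7],
    [-6.9,-6.8,8.8],
    [-7.8,-7.7,10],
    [-8.7,-8.6,11.1],
    [-9.5,-9.4,12.2],
    [-10.4,-10.3,13.3],
  ],
  turn=[
    [-0.035,0.025,-0.085],
    [-0.1,0.07,-0.24],
    [-0.165,0.115,-0.4],
    [-0.23,0.16,-0.56],
    [-0.3,0.21,-0.72],
    [-0.365,0.255,-0.88],
    [-0.43,0.3,-1.04],
    [-0.5,0.345,-1.2],
    [-0.565,0.39,-1.36],
    [-0.63,0.435,-1.51],
    [-0.69,0.48,-1.66],
    [-0.752,0.521,-1.805],
  ],
)

```text
time: 24.45
position: [0.4595, -0.0492, 0.2998]
tool_rot: [-0.159, 0.987, 0.001, 0.0]
ft_force: [-1.3, 0.3, 0.2]
grip_width: 0.0005
grip_force: 0.0
```

Emit:
play_rows(
  gripper=[1,1],
  delta_pos=[
    [0,0,0],
    [0,0,0],
  ],
  turn=[
    [0,0,0],
    [0,0,0],
  ],
)

```text
time: 24.7
position: [0.4599, -0.0482, 0.2995]
tool_rot: [-0.156, 0.988, 0.0, 0.001]
ft_force: [0.1, -0.3, -0.3]
grip_width: 0.0006
grip_force: 0.0
```

Run:
```python
from tgt import *
o=robot.get_obs(); print(o['position'],o['grip_width'],o['q'],o['time'])
goal(st(-.055,0,.15),down(np.pi+v[2]))
```

```text
[ 0.4599204  -0.04815347  0.29953831] 0.0005801723716310658 [-3.47560123e-01  2.08764526e-01  1.72099547e+00  1.31837106e-03
  1.21082510e+00 -2.23213824e+00] 24.7
delta [0.09, -0.12, 14.95] turn [0.0, 0.002, -0.002]
```

Next I'll descend to just above the pump, then press slowly.

Emit:
play_rows(
  gripper=[1,1,1,1,1,1,1],
  delta_pos=[
    [0.1,-0.1,3],
    [0.1,-0.1,7],
    [0.1,-0.1,11],
    [0.1,-0.1,14],
    [0.1,-0.1,15.5],
    [0.1,-0.1,16],
    [0.1,-0.1,16],
  ],
  turn=[
    [0,0,0],
    [0,0,0],
    [0,0,0],
    [0,0,0],
    [0,0,0],
    [0,0,0],
    [0,0,0],
  ],
)

```text
time: 25.58
position: [0.46, -0.0492, 0.14]
tool_rot: [-0.157, 0.988, 0.0, 0.001]
ft_force: [0.3, -0.3, -0.0]
grip_width: 0.0009
grip_force: 0.0
```

Emit:
play_rows(
  gripper=[1,1,1,1,1,1,1,1,1],
  delta_pos=[
    [0,0,0.2],
    [0,0,0.4],
    [0,0,0.6],
    [0,0,0.8],
    [0,0,1.0],
    [0,0,1.2],
    [0,0,1.4],
    [0,0,1.6],
    [0,0,1.6],
  ],
  turn=[
    [0,0,0],
    [0,0,0],
    [0,0,0],
    [0,0,0],
    [0,0,0],
    [0,0,0],
    [0,0,0],
    [0,0,0],
    [0,0,0],
  ],
)

```text
time: 26.7
position: [0.4601, -0.0499, 0.1238]
tool_rot: [-0.157, 0.988, 0.0, 0.001]
ft_force: [0.4, -0.9, 5.5]
grip_width: 0.0004
grip_force: 1.8
```

Emit:
play_rows(
  gripper=[1,1,1,1,1,1],
  delta_pos=[
    [0,0,0.2],
    [0,0,0.4],
    [0,0,0.55],
    [0,0,0.65],
    [0,0,0.7],
    [0,0,0.7],
  ],
  turn=[
    [0,0,0],
    [0,0,0],
    [0,0,0],
    [0,0,0],
    [0,0,0],
    [0,0,0],
  ],
)

```text
time: 27.45
position: [0.4602, -0.0499, 0.1189]
tool_rot: [-0.157, 0.988, -0.0, 0.001]
ft_force: [-3.5, -0.7, 24.4]
grip_width: 0.0002
grip_force: 12.0
```

The pump has hit its stop at 24 N with z at 0.119. I'll release it and clear.

Emit:
play_rows(
  gripper=[1,1,1,1,1,1,1,1,1,1],
  delta_pos=[
    [0,0,-0.5],
    [0,0,-1.2],
    [0,0,-2],
    [0,0,-4],
    [0,0,-8],
    [0,0,-13],
    [0,0,-18],
    [0,0,-20],
    [0,0,-20],
    [0,0,-20],
  ],
  turn=[
    [0,0,0],
    [0,0,0],
    [0,0,0],
    [0,0,0],
    [0,0,0],
    [0,0,0],
    [0,0,0],
    [0,0,0],
    [0,0,0],
    [0,0,0],
  ],
)

```text
time: 28.7
position: [0.4585, -0.0495, 0.3155]
tool_rot: [-0.157, 0.988, 0.001, -0.001]
ft_force: [0.3, 0.5, 0.1]
grip_width: 0.0008
grip_force: 0.0
```

Run:
```python
from tgt import *
o=robot.get_obs(); print(o['position'],o['q'],o['time'],o['ft_force'])
for n in('side','wrist','top'): snap(n,n+'8')
# compare side view before/after: static objects + handle
for n in('side7','side8','top8'):
    h=cv2.cvtColor(cv2.imread('pics/%s.png'%n),cv2.COLOR_BGR2HSV); m=((h[...,0]<8)|(h[...,0]>172))&(h[...,1]>150)&(h[...,2]>50)
    N,L,S,Cc=cv2.connectedComponentsWithStats(m.astype(np.uint8)); print(n,[(S[i].tolist(),Cc[i].round(1).tolist()) for i in range(1,N) if S[i][4]>25])
# image shifts of box/small driver/dish patches between start and now
for nm,(x,y,w,hh) in {'box+small':(118,165,55,95),'dish':(200,155,35,35),'cutters':(300,128,45,35)}.items():
    a=cv2.cvtColor(cv2.imread('pics/side0.png'),6); b=cv2.cvtColor(cv2.imread('pics/side8.png'),6)
    r=cv2.matchTemplate(b[y-8:y+hh+8,x-8:x+w+8],a[y:y+hh,x:x+w],cv2.TM_CCOEFF_NORMED); _,mx,_,l=cv2.minMaxLoc(r); print(nm,l[0]-8,l[1]-8,round(mx,3))
```

```text
[ 0.45853423 -0.04947828  0.31545876] [-3.51468170e-01  1.90890712e-01  1.69715741e+00  1.40844474e-03
  1.25545773e+00 -2.23834219e+00] 28.7 [0.29236632 0.47159627 0.11834034]
side7 [([302, 130, 32, 27, 243], [319.1, 144.7]), ([323, 173, 16, 21, 199], [330.3, 182.6])]
side8 [([311, 130, 23, 21, 108], [322.3, 139.5]), ([302, 140, 30, 17, 133], [316.2, 149.0]), ([323, 173, 16, 21, 192], [330.4, 182.5])]
top8 [([181, 253, 6, 9, 27], [183.4, 256.9])]
box+small 0 0 0.986
dish 0 0 0.432
cutters 0 0 0.999
```

```bash
python3 -c "
from rig import robot
print(robot.hand_in())"
```

```text
the job is handed in; nothing more can be done
None
```

The job is handed in at about 29 s of the 67 s allowed: the lid is swung clear, the large driver is in the pot, and the pump was pressed to its stop and released; I saw no movement of the box, small driver or cutters, but shadow left the dish check inconclusive and the pump's return wasn't checked on camera.

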